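# Hold the amber reference cell in the colour meter's beam

## Task

Check the colour meter with the amber reference cell: first lift the blue filter slide out of its block, lower it into the slot on top of the lamp head until its collar sits on the housing, and let go of it. Then take the amber cell by its frosted faces only, never touching its clear panes, and hold it upright and still in the middle of the open throat, off the base, with the centre of its window in the beam and its clear panes square to the beam. Drop nothing and finish while still holding the cell there; leave the green slide, the green cell, the end cutter and the paste dish where they stand.

Things in the scene. Friction and masses are not known exactly. Their poses are not given: they have to be found in the camera images.
- meter: cream colour meter, fixed: base 228 (y) x 130 (x) x 30 mm high, display on its -x side; on it two heads, x -30 to 30 mm, tops 108 mm above the bench: lamp head (y 48 to 112 mm, filter slot in its top) and detector head (y -104 to -48 mm). Black lens barrels, 28 mm wide, reach in to y = +-33 mm. Origin on the bench under the middle of the open throat between them, z up; the beam runs along y
- beam (a point): middle of the throat on the beam, 80 mm above the bench, 50 mm above the meter's base; axes as the meter's, beam along y. The throat is 66 mm wide between the barrels, open above, in front and behind. The cell's window centre is to be held here, the cell's x axis along the beam
- filter_slot (a point): centre of the filter slot's mouth, level with the lamp head's flat top (108 mm above the bench); axes as the meter's. Slot 35 mm long (x), 7 mm wide (y), 50 mm deep, square-edged. With the slide home its collar's underside rests at this level and its blade's thin direction lies along the meter's y (either way round)
- slide_block: dark wooden block fixed to the bench, 124 mm (x) x 44 mm (y) x 48 mm high, with two slots 35 x 7 mm (long side along x), 60 mm apart along x, in which the slides stand with their collars on its top. Origin at the centre of its underside
- cell_rack: light wooden rack fixed to the bench, 124 mm (x) x 56 mm (y) x 18 mm high, with two square wells 28 mm wide and 13 mm deep, 60 mm apart along x, in which the cells stand upright, bottoms 5 mm above the bench; their frosted faces look along the rack's +-y (its long sides) and their clear panes along its length. Origin at the centre of its underside
- blue_slide: upright filter slide, about 45 g: blue finger tab (30 mm along x, 10 along y, 30 tall) on a black collar (40 x 18 x 4 mm thick); below it a black blade 4 mm thick (y), 32 wide (x), 42 long with a round blue window, foot rounded, lower corners cut off. Origin at the centre of the foot, z up; collar underside at z 42, tab 46 to 76 mm. Goes into the meter
- blue_slide_collar (a point): centre of the underside of the blue slide's collar, 42 mm above its foot; axes as the slide's
- green_slide: upright filter slide, about 45 g: green finger tab (30 mm along x, 10 along y, 30 tall) on a black collar (40 x 18 x 4 mm thick); below it a black blade 4 mm thick (y), 32 wide (x), 42 long with a round green window, foot rounded, lower corners cut off. Origin at the centre of the foot, z up; collar underside at z 42, tab 46 to 76 mm. Stays in the block
- amber_cell: one-inch square cell of solid amber glass, 25 x 25 x 52 mm tall, about 80 g, round orange stopper on top (16 mm wide, 6 mm high). Origin at the centre of its underside, z up. Its faces at +-y (12.5 mm from the axis) are frosted white; its faces at +-x are polished clear amber panes. This is the one to hold in the beam
- amber_cell_window (a point): centre of the amber cell's window, on its middle axis 22 mm above its underside; axes as the cell's
- green_cell: one-inch square cell of solid green glass, 25 x 25 x 52 mm tall, about 80 g, round green stopper on top (16 mm wide, 6 mm high). Origin at the centre of its underside, z up. Its faces at +-y (12.5 mm from the axis) are frosted white; its faces at +-x are polished clear green panes. Stays in the rack
- end_cutter: bystander: upright steel tube (cigar end cutter), 24 mm in diameter, 55 mm tall, standing loose on the bench; origin at the centre of its underside
- paste_dish: bystander: shallow round aluminium paste dish, 84 mm across, 22 mm high, standing loose on the bench; origin at the centre of its underside
Not all that is in view belongs to the job. Leave any red or yellow look-alike of the blue_slide alone.

How it is judged:
By the outcome, as a careful person would: the job done as asked, in the order asked, and still so for the second after the job is handed in, while the arm keeps its last pose, push and grip.
It also fails if it takes over 61 s, if anything falls off the work surface, if the arm or the gripper's body presses on something with over 40 N, if the wrist force passes 120 N, or if a joint passes its speed limit or range.

## Robot

A 6-joint arm with a two-finger parallel gripper is mounted at the origin on the work surface. World frame = base frame: x ahead of the robot, y to its left, z up, the work surface at z = 0. Lengths are in m, angles in rad, forces in N, time in s.
With the tool pointing down it reaches from about 0.325 to 0.75 m from the base axis. Payload 7.6 kg.
Tool frame: the origin (TCP) lies between the finger pads; the fingertips stand 14 mm ahead of it and the grasp point (between the pads) lies 5 mm behind it; z points along the fingers, y is the line along which they close (so a half turn about z gives the same grasp; the last joint's range is limited). The gripper opens to 85 mm and grips with 20 to 120 N. Pads are 22 mm wide; open, the fingers measure 114 mm over their backs; the gripper's body (76 mm by 85 mm) begins 54 mm behind the grasp point. The pads swing forward as they close: fully open they stand 13 mm farther back than shut.
Start: joints at [1.045, 0.052, 1.401, -0, 1.689, -0.07], TCP at [0.231, 0.471, 0.245] pointing down, gripper open.
Joint ranges: [-2.9, 2.9], [-0.91, 2.17], [0.12, 2.37], [-1.06, 4.2], [0.26, 2.73], [-2.93, 2.93]. Speed limits (rad/s): [2.57, 2.57, 3.01, 3.14, 3.14, 3.14].

## Interface

Orientations are given as a unit quaternion [w, x, y, z].
In Python, from plant import sensors, cams, workorder gives the robot as it stands.
- The arm moves only by the tool servo_tool, never from a script. Its argument "targets" is text: rows parted by semicolons, each of 5 numbers parted by spaces: the shift along the tool's x, y, z scaled (see below), then the turn about the tool's z scaled (see below), then the opening, from 0 (shut) to 1 (fully open). In form: tx ty tz turn jaw; .... A call has 1 to 5 rows; each row is the pose to reach, as a shift and turn from the pose commanded when the call began, along the tool's axes at that moment; what a row does not reach only later rows make up. The controller multiplies each number of a shift by 0.5 m and each number of a turn by 120 degrees. A row lasts 1/12 s, in which the tool goes at most 41.7 mm and 7.16 degrees, less where a joint would pass 70% of its speed; a pose out of reach is approached as far as the arm can. A call with a number of a shift or a turn outside -1 to 1 is refused whole. A call with a gripper value outside its range is refused whole. The fingers move at their own pace and stop on an object; "grip_force" is the grip in N (left out, the last holds). Time passes only in rows, so rows that repeat a pose let the fingers close. It gives the time, the measured TCP pose, the force, the opening and the grip force at its end, in the units of the state.
- sensors.observe(): the state, without advancing time (a new reading comes with each control period).
- cams.get_image(name): name is "scene" or "side" or "wrist"; returns a dict with "image" (384x512x3 uint8, red, green, blue), "fov_y" (degrees; the focal length in pixels is half the picture's height over the tangent of half this angle, whatever the lens; pixels are square), "cx", "cy" (the principal point, pixels), "R" (3x3) and "t" (3): a world point X has camera coordinates R X + t. Camera axes: x right, y down, z forward; pixel columns grow to the right and rows downward; lengths in m; the calibration is good to about 2 mm. The wrist camera is an equidistant fisheye: a pixel r from the principal point sees the ray r / f radians off the axis. A picture is of the moment at which its call begins. There is no depth.
- workorder.job_done(): hands the job in; it is judged then, once.
Trained networks look in a picture, given as the dict that the camera call returned (one of the last four; its "shot" number tells which), for a name from the list of things; names that differ only in an ending like _2 or _b are one class to them, and where a whole thing is asked for, a point or a joint stands for the part that bears it (a point fixed in the world has none). Each returns a list of dicts, best first, with "confidence" (0 to 1); they miss things now and then, are a little off and sometimes report something else, mostly with a low value. They report only what shows in the picture. A call takes as long as a camera call. They do not tell look-alikes from the thing itself.
- cams.boxes_of(picture, thing): "box" ([left, top, right, bottom] in pixels, round what is visible of it).
- cams.outline_of(picture, thing): "mask" (384x512 bool, what is visible of it) and "box" ([left, top, right, bottom] in pixels, round what is visible of it).
- cams.pinpoint(picture, thing): "xy" ([column, row] in pixels: a listed point, or the origin of a listed thing).
The state is a dict: "clock": time; "joint_pos": joint angles; "dq": joint speeds; "joint_torque": joint torques, N m; "tool_pos": TCP position; "tcp_rot": TCP orientation; "ft_force": force on the tool from outside, world axes, zero at the start; "moment": the same for the moment, N m; "opening": finger opening in m; "grip_force": force on a finger pad.
Only numpy, scipy, OpenCV 4.12 (cv2) and the standard library are available. Lean on these libraries where they do the work, as an engineer would, in place of code of your own. Each camera call takes 0.05 s, during which the arm holds its last target. There are 200 camera calls.

## Working session

There is one attempt and no reset: what is moved stays moved. The work goes in short steps, Python scripts to look and compute and a tool call to move; the robot and the scene stay as the last step left them, time stands still between calls to the robot, and variables do not carry over. Pictures are saved under pics/ and viewed, at most 10 in all, crops included, and the job is handed in when it is done.

Besides the shell and the picture viewer there is one more tool, called after "Request:" as name(argument=value, ...), one argument or row to a line, values as JSON. servo_tool: Moves the arm, as the interface text tells. Shifts and turns lie within -1 to 1; 1 stands for 0.5 m of shift or 120 degrees of turn. Its arguments: {"type":"object","properties":{"targets":{"type":"string"},"grip_force":{"type":"number"}},"required":["targets"]}

```bash
ls; mkdir -p pics
cat > h.py <<'E'
import numpy as np, cv2
from plant import sensors, cams, workorder
E
python3 - <<'E'
from h import *
s=sensors.observe(); print({k:np.round(v,3) for k,v in s.items()})
a=cams.get_image("scene"); b=cams.get_image("side")
for p in (a,b):
    print(p["fov_y"],p["cx"],p["cy"],np.round(p["R"],3).tolist(),np.round(p["t"],3))
    for n in ["meter","beam","filter_slot","slide_block","cell_rack","blue_slide","blue_slide_collar","green_slide","amber_cell","amber_cell_window","green_cell","end_cutter","paste_dish"]:
        print(n,[(np.round(q["xy"]).tolist(),round(q["confidence"],2)) for q in cams.pinpoint(p,n)][:4])
cv2.imwrite("pics/s.png",cv2.resize(a["image"][:,:,::-1],(768,576),interpolation=cv2.INTER_CUBIC))
cv2.imwrite("pics/d.png",cv2.resize(b["image"][:,:,::-1],(768,576),interpolation=cv2.INTER_CUBIC))
E
```

```text
pics
{'clock': np.float64(0.0), 'joint_pos': array([ 1.045,  0.053,  1.402, -0.   ,  1.689, -0.07 ]), 'dq': array([-0.002, -0.001, -0.001, -0.001,  0.001,  0.001]), 'joint_torque': array([-1.0000e-03, -3.8167e+01, -3.6018e+01, -0.0000e+00,  6.0000e-03,
       -0.0000e+00]), 'tool_pos': array([0.231, 0.471, 0.244]), 'tcp_rot': array([-0.   ,  0.226,  0.974, -0.001]), 'ft_force': array([-0.28 , -0.267, -0.28 ]), 'moment': array([ 0.024, -0.015,  0.022]), 'grip_force': np.float64(0.0), 'opening': np.float64(0.085)}
44.35590658082454 255.00546853851844 185.4580513731866 [[0.266, 0.964, 0.003], [0.533, -0.144, -0.834], [-0.803, 0.223, -0.552]] [-0.187 -0.25   1.713]
meter [([241.0, 210.0], 0.85)]
beam [([242.0, 187.0], 0.61)]
filter_slot [([268.0, 178.0], 0.98)]
slide_block [([330.0, 236.0], 0.72), ([336.0, 169.0], 0.59)]
cell_rack [([117.0, 207.0], 0.91)]
blue_slide [([310.0, 172.0], 0.61), ([341.0, 170.0], 0.59), ([367.0, 168.0], 0.42)]
blue_slide_collar [([310.0, 160.0], 0.78), ([344.0, 160.0], 0.7), ([369.0, 159.0], 0.68)]
green_slide [([332.0, 168.0], 0.66)]
amber_cell [([118.0, 214.
[... 348 characters left out ...]
.239  0.917]
meter [([261.0, 234.0], 0.91), ([308.0, 328.0], 0.45)]
beam [([260.0, 202.0], 0.97)]
filter_slot [([251.0, 180.0], 0.84)]
slide_block [([171.0, 187.0], 0.56), ([164.0, 187.0], 0.29)]
cell_rack [([300.0, 332.0], 0.59)]
blue_slide [([176.0, 202.0], 0.53), ([171.0, 169.0], 0.52), ([180.0, 182.0], 0.47)]
blue_slide_collar [([177.0, 190.0], 0.75), ([176.0, 168.0], 0.69), ([165.0, 156.0], 0.62)]
green_slide [([163.0, 185.0], 0.61)]
amber_cell [([310.0, 331.0], 0.89), ([288.0, 338.0], 0.23)]
amber_cell_window [([308.0, 314.0], 0.97)]
green_cell [([289.0, 339.0], 0.86), ([262.0, 232.0], 0.7)]
end_cutter [([361.0, 266.0], 0.71)]
paste_dish [([274.0, 187.0], 0.51), ([309.0, 329.0], 0.22)]
```

View pics/s.png

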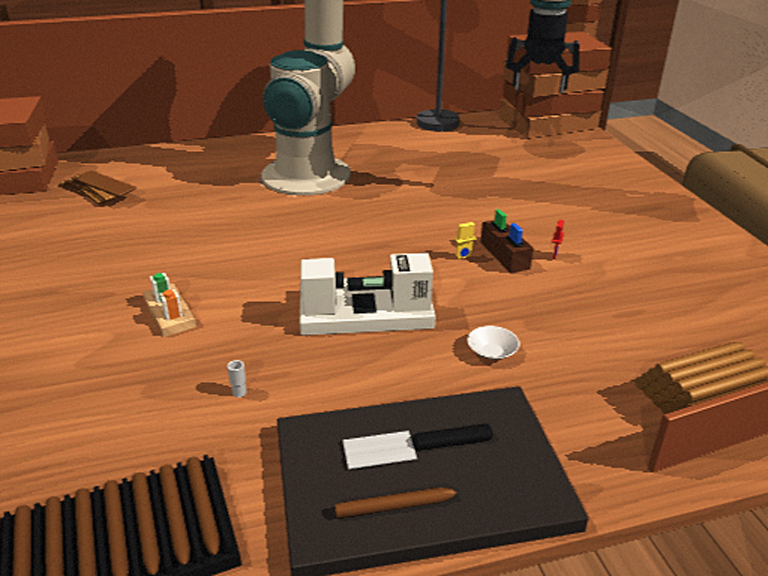

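View pics/d.png

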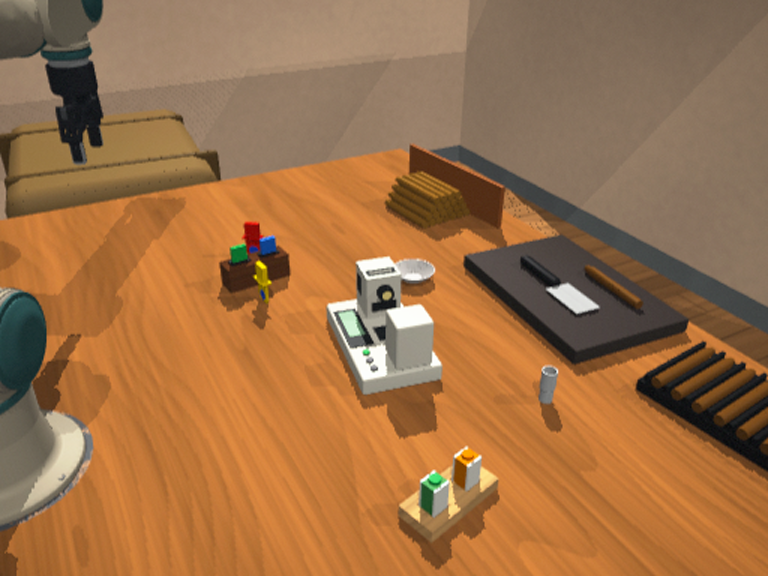

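Candidates for the blue slide in the 512-px scene picture are the blue tab in the block at (344,156), the red look-alike at (372,158), the yellow look-alike at (310,158), and the green slide at (334,146). By the description I choose (344,156), which is (178,163) in the side view. The amber cell is the orange-stoppered one at (113,200) in scene and (311,312) in side.

```bash
cat >> h.py <<'E'
from scipy.optimize import least_squares
from scipy.spatial.transform import Rotation as Ro
def foc(p): return 192/np.tan(np.radians(p["fov_y"])/2)
def ray(p,uv,fish=False):
    d=(np.array(uv,float)-[p["cx"],p["cy"]])/foc(p)
    if fish:
        th=np.linalg.norm(d); v=np.r_[d/max(th,1e-9)*np.sin(th),np.cos(th)]
    else: v=np.r_[d,1]
    R=np.array(p["R"]); v=R.T@v
    return -R.T@np.array(p["t"]), v/np.linalg.norm(v)
def proj(p,X,fish=False):
    c=np.atleast_2d(X)@np.array(p["R"]).T+np.array(p["t"])
    if fish:
        r=np.hypot(c[:,0],c[:,1]); k=np.arctan2(r,c[:,2])/np.maximum(r,1e-9)
    else: k=1/c[:,2]
    return c[:,:2]*k[:,None]*foc(p)+[p["cx"],p["cy"]]
def tri(rays):
    A=0;b=0
    for o,v in rays:
        M=np.eye(3)-np.outer(v,v);A=A+M;b=b+M@o
    X=np.linalg.solve(A,b); return X,[np.linalg.norm(np.cross(X-o,v)) for o,v in rays]
def atz(r,z): o,v=r; return o+v*(z-o[2])/v[2]
def col(p,lo,hi,box):  # HSV colour centroid in a box
    h=cv2.cvtColor(p["image"],cv2.COLOR_RGB2HSV); m=cv2.inRange(h,np.array(lo),np.array(hi))>0
    y,x=np.nonzero(m[box[1]:box[3],box[0]:box[2]]); return np.array([x.mean()+box[0],y.mean()+box[1]]),len(x)
def best(p,n,near=None,rad=25):
    q=cams.pinpoint(p,n)
    if near is not None: q=[a for a in q if np.linalg.norm(np.array(a["xy"])-near)<rad]
    return np.array(q[0]["xy"]) if q else None
E
python3 - <<'E'
from h import *
a=cams.get_image("scene"); b=cams.get_image("side")
T=lambda u,v:tuple(np.round(q,4) for q in tri([ray(a,u),ray(b,v)]))
for n,u,v in [("filter_slot",(268,178),(251,180)),("beam",(242,187),(260,202)),("blue_slide_collar",(344,158),(176,168)),("amber_cell_window",(113,208),(308,314)),("end_cutter",(158,262),(361,266)),("paste_dish",(328,234),(274,187)),("meter",(241,210),(261,234))]:
    u2=best(a,n,u);v2=best(b,n,v)
    print(n,T(u if u2 is None else u2,v if v2 is None else v2),u2,v2)
B=((105,100,60),(125,255,255))
u,k=col(a,*B,(330,140,360,166));v,l=col(b,*B,(165,150,190,175));print("bluetab",u,v,k,l,T(u,v))
G=((45,100,50),(80,255,255))
u,k=col(a,*G,(322,130,345,160));v,l=col(b,*G,(145,155,170,180));print("greentab",u,v,k,l,T(u,v))
g=lambda p,L:[ (w:=col(p,*c,bx)) for c,bx in L]
print("greencell",T(*(col(p,*G,bx)[0] for p,bx in((a,(95,175,115,195)),(b,(275,305,300,325))))))
O=((5,150,120),(18,255,255))
for c in [1]:
    cv2.imwrite("pics/c.png",cv2.resize(np.hstack([a["image"][120:190,290:390],a["image"][170:230,80:180][:70].repeat(1,0) if 0 else a["image"][165:235,80:180],b["image"][280:350,255:355]])[:,:,::-1],None,fx=2.6,fy=2.6,interpolation=cv2.INTER_CUBIC))
E
```

```text
filter_slot (array([0.6049, 0.0658, 0.1046]), array([0.0018, 0.0018])) [269.4 176.5] [250.9 180.7]
beam (array([ 0.5972, -0.0047,  0.0781]), array([0.0002, 0.0002])) None [262.2 204.1]
blue_slide_collar (array([0.4818, 0.3211, 0.0144]), array([0.0285, 0.0285])) [344.7 159.6] [177.8 188.6]
amber_cell_window (array([ 0.5236, -0.317 ,  0.0214]), array([0.0001, 0.0001])) [117.3 207.7] [308.  315.1]
end_cutter (array([ 0.7259, -0.2338, -0.0026]), array([0.0022, 0.0022])) [159.8 260.3] [361.4 268.1]
paste_dish (array([ 0.7389,  0.1836, -0.0058]), array([0., 0.])) [330.3 235. ] [272.3 186.1]
meter (array([ 0.5946, -0.0033,  0.0013]), array([0.0057, 0.0057])) [243.9 209.1] [261.9 231.6]
bluetab [343.52747253 155.41758242] [176.95934959 163.55284553] 91 123 (array([0.4971, 0.3199, 0.0657]), array([0.0002, 0.0002]))
greentab [333.32894737 145.88157895] [158.72173913 168.72173913] 76 115 (array([0.4399, 0.3127, 0.0669]), array([0.0008, 0.0008]))
greencell (array([ 0.4672, -0.3365,  0.0516]), array([0.0015, 0.0015]))
```

View pics/c.png

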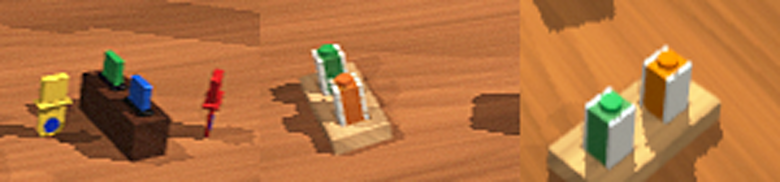

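The crop confirms the picks: the blue tab is in the block beside green, with yellow and red standing loose on either side. The amber cell has the orange stopper. Next I work out the moves.

```bash
cat >> h.py <<'E'
def go(x,y,z,yaw,p0=None,cur=None):
    s=sensors.observe(); q=s["tcp_rot"]; R=Ro.from_quat([q[1],q[2],q[3],q[0]]).as_matrix()
    d=R.T@(np.array([x,y,z])-(s["tool_pos"] if p0 is None else p0)); c=np.degrees(np.arctan2(R[1,1],R[0,1]))
    t=-((yaw-c+180)%360-180)
    print("yaw now %.2f pos"%c,np.round(s["tool_pos"],4),"tilt",np.round(R[:2,2],4)," shift %.4f %.4f %.4f turn %.4f (rows %.1f)"%(*(d/.5),t/120,max(np.linalg.norm(d)/.0417,abs(t)/7.16)))
E
python3 - <<'E'
from h import *
w=cams.get_image("wrist"); R=np.array(w["R"]); c=-R.T@np.array(w["t"]); print("cam",c,"axis",R[2],w["fov_y"],w["cx"],w["cy"])
s=sensors.observe(); q=s["tcp_rot"]; Rt=Ro.from_quat([q[1],q[2],q[3],q[0]]).as_matrix(); print("cam in tool",Rt.T@(c-s["tool_pos"]),"axis in tool",Rt.T@R[2])
a=cams.get_image("scene"); b=cams.get_image("side")
Rr=lambda p,bx:col(p,(0,150,90),(4,255,255),bx)[0]
Y=lambda p,bx:col(p,(24,150,90),(33,255,255),bx)[0]
print("red",tri([ray(a,Rr(a,(364,145,380,170))),ray(b,Rr(b,(160,145,176,165)))]))
print("yel",tri([ray(a,Y(a,(300,145,322,175))),ray(b,Y(b,(165,170,185,205)))]))
go(.49,.315,.2,97)
E
```

```text
cam [0.15838868 0.50669475 0.37383709] axis [ 0.27956802 -0.13626066 -0.95040768] 65.70646984690485 254.541561674827 190.0429663555738
cam in tool [ 0.08080959 -0.00032694 -0.12849125] axis in tool [-3.10977864e-01  5.77649833e-04  9.50416979e-01]
red (array([0.49913607, 0.41031114, 0.05248772]), [np.float64(0.0010290026195769431), np.float64(0.0010290026195771333)])
yel (array([0.45560877, 0.23385911, 0.05205443]), [np.float64(0.00305316305959952), np.float64(0.0030531630595994268)])
yaw now 63.88 pos [0.2311 0.4714 0.2453] tilt [0.     0.0001]  shift -0.6027 -0.0530 0.0907 turn -0.2760 (rows 7.3)
```

Request:
servo_tool(
  targets="-0.6 -0.05 0.09 -0.276 0.5;-0.6 -0.05 0.09 -0.276 0.5;-0.6 -0.05 0.09 -0.276 0.5;-0.6 -0.05 0.09 -0.276 0.5;-0.6 -0.05 0.09 -0.276 0.5",
)

```text
clock: 2.77
tool_pos: [0.3932, 0.3747, 0.2173]
tcp_rot: [0.0, -0.059, 0.998, 0.0]
ft_force: [-1.3, 1.4, 0.3]
opening: 0.0428
grip_force: 0.0
```

Request:
servo_tool(
  targets="-0.2 0 0 0 0.5;-0.2 0 0 0 0.5;-0.2 0 0 0 0.5;-0.2 0 0 0 0.5",
)

```text
clock: 3.1
tool_pos: [0.4944, 0.3859, 0.2157]
tcp_rot: [-0.0, -0.054, 0.999, -0.001]
ft_force: [-0.7, -0.8, -0.1]
opening: 0.0424
grip_force: 0.0
```

Run:
```python
from h import *
s=sensors.observe(); print(s["clock"],s["tool_pos"],s["opening"])
w=cams.get_image("wrist")
for n in ["blue_slide","blue_slide_collar","green_slide","slide_block","filter_slot","meter","beam"]:
    print(n,[(np.round(q["xy"],1).tolist(),round(q["confidence"],2)) for q in cams.pinpoint(w,n)][:4])
cv2.imwrite("pics/w1.png",cv2.resize(w["image"][:,:,::-1],(768,576),interpolation=cv2.INTER_CUBIC))
go(.4971,.3199,.12,97)
```

```text
3.1 [0.49435733 0.38589283 0.21573614] 0.04235546017281459
blue_slide [([136.2, 120.5], 0.9), ([272.6, 172.5], 0.83), ([196.0, 164.5], 0.58)]
blue_slide_collar [([120.2, 122.7], 0.71), ([277.6, 177.3], 0.67), ([189.6, 170.4], 0.58)]
green_slide [([192.3, 111.6], 0.61)]
slide_block [([196.3, 136.2], 0.73)]
filter_slot []
meter [([13.1, 203.6], 0.68)]
beam []
yaw now 96.48 pos [0.4906 0.3872 0.2179] tilt [0.0006 0.0005]  shift 0.0023 -0.1354 0.1958 turn -0.0043 (rows 2.9)
```

View pics/w1.png

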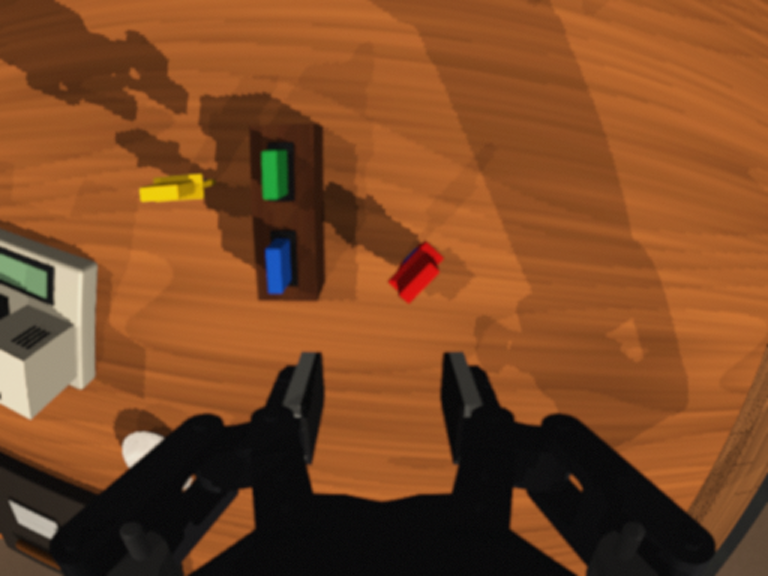

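The wrist view shows the block at (290,210) with green at (275,175) and blue at (278,265) in the 768-px picture. Yellow at (172,188) and red at (415,272) stand clear on either side. Next I fit the tab boxes.

```bash
cat >> h.py <<'E'
from scipy.optimize import minimize
def boxpts(x,y,yaw,dims,z0,z1):
    a=np.radians(yaw); hx,hy=dims[0]/2,dims[1]/2
    P=np.array([[sx*hx,sy*hy,z] for sx in(-1,1) for sy in(-1,1) for z in(z0,z1)])
    return np.c_[x+P[:,0]*np.cos(a)-P[:,1]*np.sin(a),y+P[:,0]*np.sin(a)+P[:,1]*np.cos(a),P[:,2]]
def hsvmask(p,lo,hi,c,r):
    h=cv2.cvtColor(p["image"],cv2.COLOR_RGB2HSV); m=cv2.inRange(h,np.array(lo),np.array(hi))
    k=np.zeros_like(m); cv2.circle(k,tuple(int(v) for v in c),int(r),255,-1); return (m&k)>0
def fitbox(views,x0,dims,z0,z1):   # views: (picture,fish,mask)
    K=8
    def f(v):
        e=0
        for p,fi,m in views:
            h=cv2.convexHull((proj(p,boxpts(v[0],v[1],v[2]*1000,dims,z0,z1),fi)*16+8).astype(np.int32)//1)
            ys,xs=np.nonzero(m); l,t=max(xs.min()-12,0),max(ys.min()-12,0); w,hh=xs.max()-l+13,ys.max()-t+13
            im=np.zeros((hh*K,w*K),np.uint8); pt=((h.reshape(-1,2)/16.-[l,t])*K).astype(np.int32)
            cv2.fillConvexPoly(im,pt,1); g=cv2.resize(m[t:t+hh,l:l+w].astype(np.uint8),(m[t:t+hh,l:l+w].shape[1]*K,m[t:t+hh,l:l+w].shape[0]*K),interpolation=cv2.INTER_NEAREST)
            im=im[:g.shape[0],:g.shape[1]]; e+=1-(im&g).sum()/max((im|g).sum(),1)
        return e/len(views)
    x0=np.array([x0[0],x0[1],x0[2]/1000]); S=np.vstack([x0,x0+[.006,0,0],x0+[0,.006,0],x0+[0,0,.008]])
    r=minimize(f,x0,method="Nelder-Mead",options=dict(initial_simplex=S,xatol=1e-5,fatol=1e-5,maxiter=150)); return r.x[0],r.x[1],r.x[2]*1000,r.fun
E
python3 - <<'E'
from h import *
a=cams.get_image("scene"); b=cams.get_image("side"); w=cams.get_image("wrist")
B=((105,100,40),(128,255,255)); G=((45,90,40),(85,255,255))
for nm,C,x0,cs in (("blue",B,(.497,.32,7),((343,155),(177,163),(185,177))),("green",G,(.44,.313,7),((333,146),(159,169),(184,116)))):
    V=[(p,f,hsvmask(p,*C,c,20 if not f else 26)) for p,f,c in zip((a,b,w),(0,0,1),cs)]
    print(nm,[v[2].sum() for v in V]); print(" all",np.round(fitbox(V,x0,(.03,.01),.052,.082),4)); 
    for v in V: print("  one",np.round(fitbox([v],x0,(.03,.01),.052,.082),4))
E
```

```text
blue [np.int64(91), np.int64(126), np.int64(578)]
 all [0.4982 0.3182 6.0975 0.1628]
  one [0.4981 0.3191 3.259  0.1141]
  one [0.5001 0.3172 9.8465 0.212 ]
  one [0.497  0.3181 7.0197 0.0592]
green [np.int64(80), np.int64(117), np.int64(584)]
 all [0.4383 0.3123 4.5712 0.1392]
  one [ 0.4372  0.3136 -3.2136  0.1584]
  one [ 0.4397  0.3105 14.6836  0.1073]
  one [0.4381 0.3122 4.8688 0.0429]
```

```bash
python3 -c "
from h import *
go(.4973,.3182,.13,96);go(.4973,.3182,.069,96)"
```

```text
yaw now 96.45 pos [0.4909 0.3871 0.2177] tilt [0.0004 0.0003]  shift 0.0029 -0.1384 0.1754 turn 0.0038 (rows 2.7)
yaw now 96.45 pos [0.4909 0.3871 0.2177] tilt [0.0004 0.0003]  shift 0.0030 -0.1384 0.2974 turn 0.0038 (rows 3.9)
```

Request:
servo_tool(
  targets="0.003 -0.138 0.1 0.004 0.5;0.003 -0.138 0.175 0.004 0.5;0.003 -0.138 0.175 0.004 0.5;0.003 -0.138 0.175 0.004 0.5;0.003 -0.138 0.175 0.004 0.5",
)

```text
clock: 4.07
tool_pos: [0.497, 0.3176, 0.1289]
tcp_rot: [-0.001, -0.051, 0.999, -0.0]
ft_force: [0.1, -0.1, 1.1]
opening: 0.0428
grip_force: 0.0
```

Run:
```python
from h import *
go(.4973,.3182,.069,96)
w=cams.get_image("wrist")
B=((105,100,40),(128,255,255))
c=proj(w,[.4973,.3182,.067],True)[0]; m=hsvmask(w,*B,c,60); print(m.sum())
r=fitbox([(w,1,m)],(.497,.318,6),(.03,.01),.052,.082);print(np.round(r,4))
go(r[0],r[1],.069,r[2]+90)
cv2.imwrite("pics/w2.png",w["image"][:,:,::-1])
```

```text
yaw now 95.88 pos [0.497  0.3176 0.1289] tilt [-0.0025 -0.0011]  shift -0.0011 0.0013 0.1199 turn -0.0010 (rows 1.4)
913
[0.4968 0.3178 5.4103 0.1161]
yaw now 95.93 pos [0.4979 0.3188 0.1312] tilt [0.0012 0.0011]  shift 0.0026 -0.0019 0.1244 turn 0.0043 (rows 1.5)
```

View pics/w2.png

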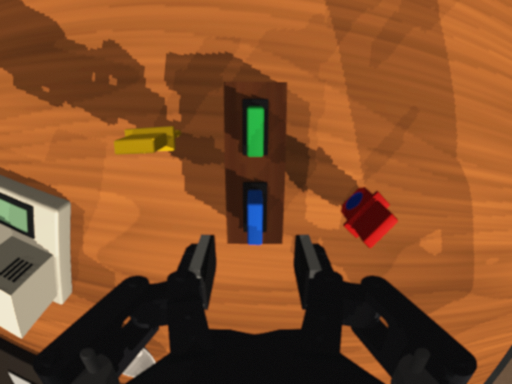

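The blue tab at (256,215) sits centred between the fingers, with red and yellow well clear. Now I descend and grip.

Request:
servo_tool(
  targets="0.001 -0.001 0.06 0.003 0.5;0.001 -0.001 0.12 0.003 0.5;0.001 -0.001 0.12 0.003 0.5;0.001 -0.001 0.12 0.003 0;0.001 -0.001 0.12 0.003 0",
  grip_force=30,
)

```text
clock: 4.53
tool_pos: [0.4983, 0.319, 0.073]
tcp_rot: [0.002, -0.049, 0.999, 0.001]
ft_force: [0.0, 0.5, 0.2]
opening: 0.0198
grip_force: 0.0
```

Request:
servo_tool(
  targets="0 0 0 0 0;0 0 0 0 0;0 0 0 0 0;0 0 0 0 0",
)

```text
clock: 4.87
tool_pos: [0.4985, 0.3189, 0.0732]
tcp_rot: [0.002, -0.049, 0.999, 0.002]
ft_force: [-1.4, 0.8, 6.8]
opening: 0.0096
grip_force: 35.0
```

Run:
```python
from h import *
s=sensors.observe(); print(s["clock"],s["opening"],s["grip_force"],s["ft_force"]); go(.4973,.3182,.069,96)
```

```text
4.8667 0.009582816013457899 35.02505421638489 [-1.3632876   0.8365994   6.84994716]
yaw now 95.59 pos [0.4985 0.3189 0.0732] tilt [0.0048 0.0034]  shift 0.0026 -0.0011 0.0084 turn -0.0034 (rows 0.1)
```

Request:
servo_tool(
  targets="0 0 -0.05 0 0;0 0 -0.12 0 0;0 0 -0.2 0 0;0 0 -0.28 0 0;0 0 -0.28 0 0",
  grip_force=40,
)

```text
clock: 5.28
tool_pos: [0.4998, 0.3192, 0.2215]
tcp_rot: [0.008, -0.049, 0.999, 0.004]
ft_force: [0.3, 0.2, 1.0]
opening: 0.0091
grip_force: 39.7
```

Run:
```python
from h import *
s=sensors.observe(); print(s["clock"],s["opening"],s["grip_force"],s["ft_force"]); go(.603,.073,.22,84)
a=cams.get_image("scene"); b=cams.get_image("side"); w=cams.get_image("wrist")
for p,f,cs,r in ((a,0,proj(a,[.4985,.319,.215])[0],25),(b,0,proj(b,[.4985,.319,.215])[0],25)):
    m=hsvmask(p,(105,100,40),(128,255,255),cs,r); y,x=np.nonzero(m); print(m.sum(),x.mean(),y.mean())
for n in ["filter_slot","meter","beam"]:
  for nm,p in (("a",a),("b",b),("w",w)):
    print(nm,n,[(np.round(q["xy"],1).tolist(),round(q["confidence"],2)) for q in cams.pinpoint(p,n)][:2])
```

```text
5.2833 0.009123875600352264 39.69913959503174 [0.3237669  0.23678154 0.97862264]
yaw now 95.59 pos [0.4998 0.3192 0.2215] tilt [0.0152 0.0085]  shift -0.1575 -0.5101 0.0020 turn 0.0965 (rows 6.4)
78 350.5 114.26923076923077
95 174.05263157894737 124.83157894736843
a filter_slot [([269.7, 178.7], 0.83)]
b filter_slot [([252.8, 179.7], 0.97)]
w filter_slot [([24.1, 258.4], 0.6)]
a meter [([243.5, 209.1], 0.78)]
b meter [([262.9, 231.5], 0.88)]
w meter [([37.8, 209.9], 0.88)]
a beam [([241.7, 184.7], 0.8)]
b beam [([260.5, 198.5], 0.74), ([169.0, 188.2], 0.59)]
w beam [([2.1, 232.2], 0.57)]
```

Request:
servo_tool(
  targets="-0.16 -0.35 0 0.097 0;-0.16 -0.35 0 0.097 0;-0.16 -0.35 0 0.097 0;-0.16 -0.35 0 0.097 0;-0.16 -0.35 0 0.097 0",
)

```text
clock: 6.3
tool_pos: [0.5951, 0.1477, 0.2097]
tcp_rot: [0.0, 0.054, 0.999, -0.0]
ft_force: [-0.3, -0.4, -0.9]
opening: 0.0091
grip_force: 39.7
```

Request:
servo_tool(
  targets="0 0 0 0 0;0 0 0 0 0;0 0 0 0 0",
)

```text
clock: 6.55
tool_pos: [0.5935, 0.1517, 0.2097]
tcp_rot: [-0.0, 0.053, 0.999, 0.0]
ft_force: [0.3, 0.6, -0.8]
opening: 0.0092
grip_force: 39.7
```

Run:
```python
from h import *
go(.603,.073,.22,84)
w=cams.get_image("wrist")
print(sensors.observe()["clock"])
for n in ["filter_slot","meter","beam","blue_slide_collar","blue_slide"]:
    print(n,[(np.round(q["xy"],1).tolist(),round(q["confidence"],2)) for q in cams.pinpoint(w,n)][:2])
np.savez("w3.npz",**{k:np.array(w[k]) for k in("image","fov_y","cx","cy","R","t")})
go(.603,.073,.22,84)
cv2.imwrite("pics/w3.png",cv2.resize(w["image"][:,:,::-1],(768,576),interpolation=cv2.INTER_CUBIC))
```

```text
yaw now 83.95 pos [0.5935 0.1517 0.2097] tilt [-0.0004  0.0004]  shift -0.0354 -0.1544 -0.0208 turn -0.0004 (rows 1.9)
6.6
filter_slot [([150.0, 214.2], 0.87)]
meter [([131.6, 178.8], 0.96), ([254.5, 239.3], 0.24)]
beam [([98.1, 205.0], 0.86)]
blue_slide_collar [([465.9, 79.3], 0.87), ([320.9, 29.3], 0.72)]
blue_slide [([316.8, 40.1], 0.96), ([443.4, 79.0], 0.9)]
yaw now 84.02 pos [0.5934 0.1521 0.21  ] tilt [0.0002 0.0001]  shift -0.0355 -0.1554 -0.0201 turn 0.0001 (rows 1.9)
```

View pics/w3.png

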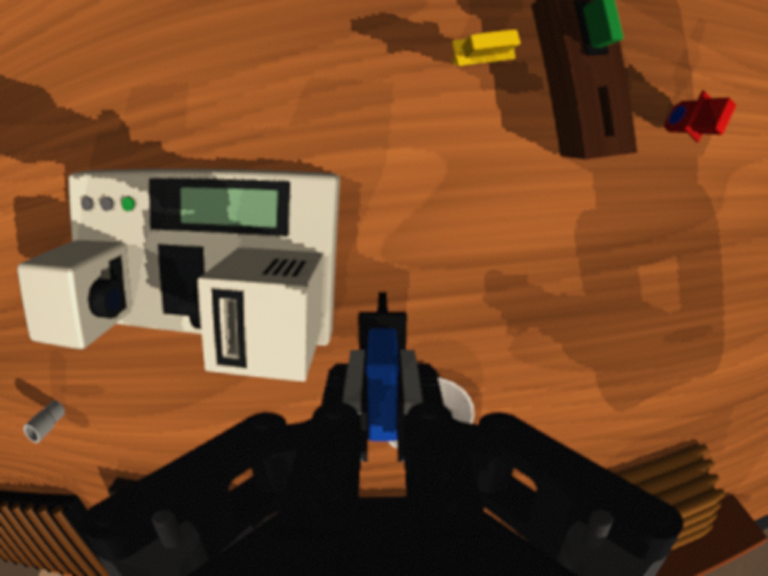

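The slide is held vertical in the fingers, blade at (383,300), blue tab at (383,385). The slot frame is centred near (229,328) in the 768-px picture. I enlarge the meter for corner points.

Run:
```python
from h import *
im=np.load("w3.npz")["image"]; cv2.imwrite("pics/w3c.png",cv2.resize(im[110:260,10:235][:,:,::-1],None,fx=3.5,fy=3.5,interpolation=cv2.INTER_CUBIC))
```

```text
(no output)
```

View pics/w3c.png

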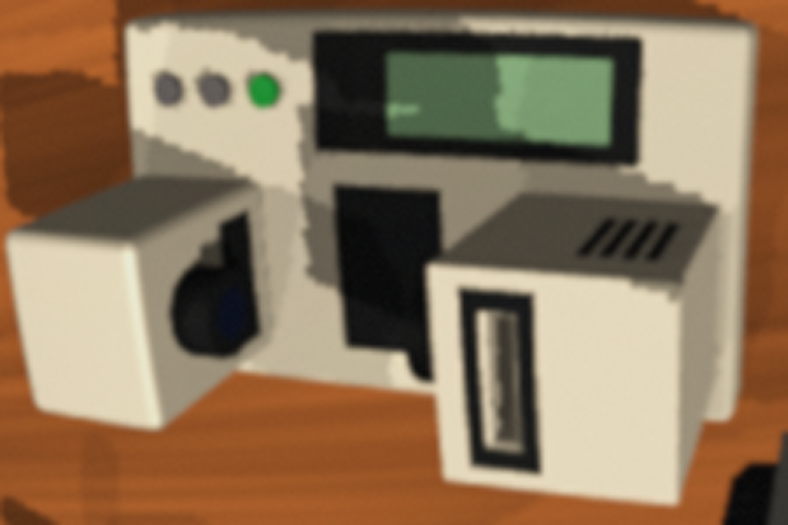

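Run:
```python
from h import *
z=np.load("w3.npz"); w={k:z[k] for k in z.files}; w["fov_y"]=float(w["fov_y"])
C=lambda L:np.array(L)/3.5+[10,110]-.36
px=C([(427,265),(680,297),(678,505),(445,480),(8,237),(131,245),(158,428),(36,410)])
M=np.array([(-30,48),(-30,112),(30,112),(30,48),(-30,-104),(-30,-48),(30,-48),(30,-104)])/1000.
def W(v,m): c,s=np.cos(v[2]),np.sin(v[2]); return np.c_[v[0]+c*m[:,0]-s*m[:,1],v[1]+s*m[:,0]+c*m[:,1],np.full(len(m),.108)]
r=least_squares(lambda v:(proj(w,W(v,M),True)-px).ravel(),[.597,-.004,-.1],x_scale=[.01,.01,.01]); v=r.x
print("meter",v[:2],np.degrees(v[2])," res px",np.round(r.fun.reshape(-1,2),1).tolist())
for L in ([(460,289),(532,294),(540,473),(472,466)],[(478,309),(517,314),(523,455),(487,449)]):
    c=np.mean([atz(ray(w,u,True),.108) for u in C(L)],0); P=[atz(ray(w,u,True),.108) for u in C(L)]
    e=(P[3]-P[0]+P[2]-P[1])[:2]; R=np.array([[np.cos(v[2]),np.sin(v[2])],[-np.sin(v[2]),np.cos(v[2])]])
    print("slot",c,"meter frame",R@(c[:2]-v[:2]),"yaw",np.degrees(np.arctan2(e[1],e[0])))
# slide in hand
m=hsvmask(w,(105,100,40),(128,255,255),(255,255),60); print(m.sum())
s=sensors.observe(); print(s["tool_pos"])
for zt in (.210,):
    for dz in (-.067,-.063,-.06): # foot = tcp+dz
        print(dz,np.round(fitbox([(w,1,m)],(.595,.151,-6),(.03,.01),zt+dz+.046,zt+dz+.076),4))
```

```text
meter [ 0.59393075 -0.00432878] -10.897602832499102  res px [[0.8, 0.9], [0.7, -2.2], [0.0, 1.1], [0.1, 0.6], [-2.5, -1.9], [-0.4, -0.8], [0.5, 2.7], [-1.2, 0.7]]
slot [0.60548861 0.06023354 0.108     ] meter frame [-0.00085636  0.06558311] yaw -10.46587622892335
slot [0.60549925 0.06044891 0.108     ] meter frame [-0.00088663  0.06579661] yaw -10.631794632717439
1497
[0.59342541 0.15212512 0.20996728]
-0.067 [ 0.5924  0.152  -5.7873  0.0871]
-0.063 [ 0.5907  0.1522 -5.5769  0.1322]
-0.06 [ 0.5897  0.1524 -5.7468  0.1673]
```

```bash
python3 -c "
from h import *
go(.6063,.0602,.187,79.3)"
```

```text
yaw now 84.02 pos [0.5934 0.1521 0.21  ] tilt [0.0002 0.0001]  shift -0.0448 -0.1802 0.0459 turn 0.0393 (rows 2.3)
```

Request:
servo_tool(
  targets="-0.025 -0.09 0.02 0.02 0;-0.045 -0.18 0.036 0.039 0;-0.045 -0.18 0.046 0.039 0;-0.045 -0.18 0.046 0.039 0;-0.045 -0.18 0.046 0.039 0",
)

```text
clock: 7.27
tool_pos: [0.6064, 0.0595, 0.1865]
tcp_rot: [-0.0, 0.094, 0.996, 0.0]
ft_force: [-0.2, 0.3, -0.3]
opening: 0.0089
grip_force: 39.7
```

Run:
```python
from h import *
s=sensors.observe();print(s["clock"],s["opening"])
go(.6063,.0602,.187,79.3)
w=cams.get_image("wrist"); b=cams.get_image("side"); a=cams.get_image("scene")
import pickle; pickle.dump((w,b,a),open("h1.pkl","wb"))
go(.6063,.0602,.187,79.3)
A=cv2.resize(w["image"][130:290,170:340],None,fx=3.5,fy=3.5,interpolation=cv2.INTER_CUBIC)
q=proj(b,[.6055,.06,.12])[0].astype(int);q2=proj(a,[.6055,.06,.12])[0].astype(int)
f=lambda p,q:cv2.resize(p["image"][q[1]-40:q[1]+40,q[0]-29:q[0]+29],(203,280),interpolation=cv2.INTER_CUBIC)
print(A.shape,q,q2)
cv2.imwrite("pics/h1.png",np.hstack([A,np.vstack([f(b,q),f(a,q2)])])[:,:,::-1])
```

```text
7.2667 0.00894543164121583
yaw now 79.23 pos [0.6064 0.0595 0.1865] tilt [-0.0009  0.0006]  shift 0.0004 0.0014 -0.0010 turn -0.0006 (rows 0.0)
yaw now 79.37 pos [0.6067 0.0608 0.1875] tilt [0.001  0.0004]  shift 0.0005 -0.0014 0.0010 turn 0.0006 (rows 0.0)
(560, 595, 3) [252 176] [267 171]
```

View pics/h1.png

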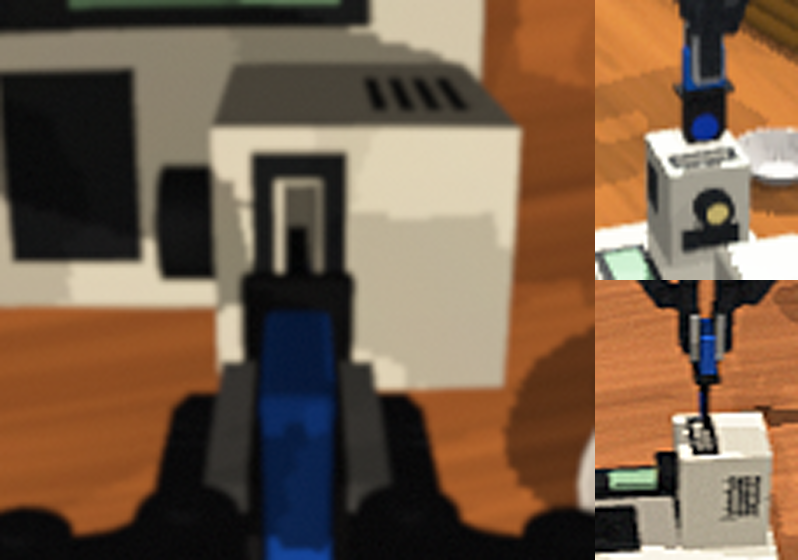

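The blade (foot at (298,232) in the crop) is centred across the slot (274–325, centre 299). Next I check along the slot.

Run:
```python
from h import *
import pickle; w,b,a=pickle.load(open("h1.pkl","rb"))
C=lambda u:np.array(u)/3.5+[170,130]-.36
ux=np.array([np.cos(np.radians(-10.7)),np.sin(np.radians(-10.7)),0]); uy=np.array([-ux[1],ux[0],0])
T=np.array([.6065,.0602,.187])
def rep(n,u,z):
    X=atz(ray(w,C(u),True),z); d=X-T; print(n,np.round(X,4),"rel tcp along x %.4f y %.4f"%(d@ux,d@uy))
rep("slot -x end",(299,179),.108); rep("frame -x end",(299,155),.108)
rep("frame left",(252,200),.108); rep("frame right",(346,200),.108)
rep("slot left",(274,220),.108); rep("slot right",(325,220),.108)
rep("head -x-y corner",(211,127),.108); rep("head -x+y",(521,128),.108); rep("head +x+y",(503,386),.108); rep("head+x-y",(218,365),.108)
rep("collar L",(245,277),.162); rep("collar R",(352,277),.162); rep("collar -x end",(298,277),.162)
rep("foot L",(288,240),.122);rep("foot R",(309,240),.122);rep("foot -x",(298,230),.122)
m=hsvmask(w,(105,100,40),(128,255,255),C((297,440)),70)
for dz in (-.069,-.067,-.065): 
    r=fitbox([(w,1,m)],(.606,.06,-10),(.03,.01),T[2]+dz+.046,T[2]+dz+.076); d=np.r_[r[:2],T[2]]-T; print(dz,np.round(r,4),d@ux,d@uy)
```

```text
slot -x end [0.5867 0.0637 0.108 ] rel tcp along x -0.0202 y -0.0002
frame -x end [0.5816 0.0647 0.108 ] rel tcp along x -0.0253 y -0.0002
frame left [0.5893 0.0532 0.108 ] rel tcp along x -0.0156 y -0.0101
frame right [0.593  0.0725 0.108 ] rel tcp along x -0.0156 y 0.0096
slot left [0.5945 0.0569 0.108 ] rel tcp along x -0.0112 y -0.0055
slot right [0.5965 0.0674 0.108 ] rel tcp along x -0.0112 y 0.0052
head -x-y corner [0.5723 0.0481 0.108 ] rel tcp along x -0.0313 y -0.0183
head -x+y [0.5844 0.1111 0.108 ] rel tcp along x -0.0312 y 0.0459
head +x+y [0.6432 0.1001 0.108 ] rel tcp along x 0.0287 y 0.0460
head+x-y [0.6255 0.038  0.108 ] rel tcp along x 0.0228 y -0.0183
collar L [0.5854 0.0551 0.162 ] rel tcp along x -0.0198 y -0.0090
collar R [0.5886 0.0717 0.162 ] rel tcp along x -0.0198 y 0.0080
collar -x end [0.5869 0.0633 0.162 ] rel tcp along x -0.0198 y -0.0006
foot L [0.5945 0.06   0.122 ] rel tcp along x -0.0117 y -0.0025
foot R [0.5953 0.064  0.122 ] rel tcp along x -0.0117 y 0.0017
foot -x [0.5928 0.0623 0.122 ] rel tcp along x -0.0138 y -0.0005
-0.069 [  0.6062   0.0595 -11.0343   0.0726] -0.00021045977816840368 -0.0007234671481618156
-0.067 [  0.6047   0.0598 -10.8211   0.0922] -0.0016743025487237378 -0.0007092994181395713
-0.065 [  0.6042   0.06   -10.6508   0.1128] -0.0022071797447308326 -0.0006282062125886952
```

Request:
servo_tool(
  targets="0.0014 0.0006 0 0 0;0.0014 0.0006 0.02 0 0;0.0014 0.0006 0.035 0 0;0.0014 0.0006 0.05 0 0;0.0014 0.0006 0.05 0 0",
)

```text
clock: 7.83
tool_pos: [0.6049, 0.06, 0.1589]
tcp_rot: [-0.002, 0.093, 0.996, -0.0]
ft_force: [-0.7, 0.6, -1.1]
opening: 0.0093
grip_force: 39.7
```

Run:
```python
from h import *
s=sensors.observe();print(s["clock"],s["opening"],s["ft_force"],s["moment"])
go(.6058,.0605,.133,79.3)
```

```text
7.8333 0.009282648127179605 [-0.69069471  0.57500642 -1.1294127 ] [-0.02693286  0.0081896   0.0265448 ]
yaw now 79.28 pos [0.6049 0.06   0.1589] tilt [-0.0043 -0.0001]  shift -0.0018 0.0014 0.0517 turn -0.0002 (rows 0.6)
```

Request:
servo_tool(
  targets="0 0 0.02 0 0;0 0 0.036 0 0;0 0 0.046 0 0;0 0 0.052 0 0;0 0 0.052 0 0",
)

```text
clock: 8.25
tool_pos: [0.6056, 0.0598, 0.1347]
tcp_rot: [-0.001, 0.094, 0.996, -0.0]
ft_force: [-0.3, -0.6, -0.2]
opening: 0.0093
grip_force: 39.7
```

Run:
```python
from h import *
s=sensors.observe();print(s["clock"],s["opening"],s["ft_force"],s["moment"])
go(.6058,.0605,.133,79.3)
b=cams.get_image("side"); a=cams.get_image("scene"); w=cams.get_image("wrist")
q=proj(b,[.6055,.06,.12])[0].astype(int);q2=proj(a,[.6055,.06,.12])[0].astype(int)
f=lambda p,q:cv2.resize(p["image"][q[1]-30:q[1]+30,q[0]-30:q[0]+30],(390,390),interpolation=cv2.INTER_CUBIC)
cv2.imwrite("pics/h2.png",np.hstack([f(b,q),f(a,q2)])[:,:,::-1])
go(.6058,.0605,.133,79.3)
```

```text
8.25 0.009276206453251248 [-0.28674865 -0.62049087 -0.21286398] [ 0.03215524  0.03346153 -0.02688596]
yaw now 79.26 pos [0.6056 0.0598 0.1347] tilt [-0.0016 -0.    ]  shift -0.0001 0.0015 0.0034 turn -0.0003 (rows 0.0)
yaw now 79.26 pos [0.6062 0.0598 0.1363] tilt [0.0008 0.0001]  shift 0.0011 0.0013 0.0066 turn -0.0003 (rows 0.1)
```

View pics/h2.png

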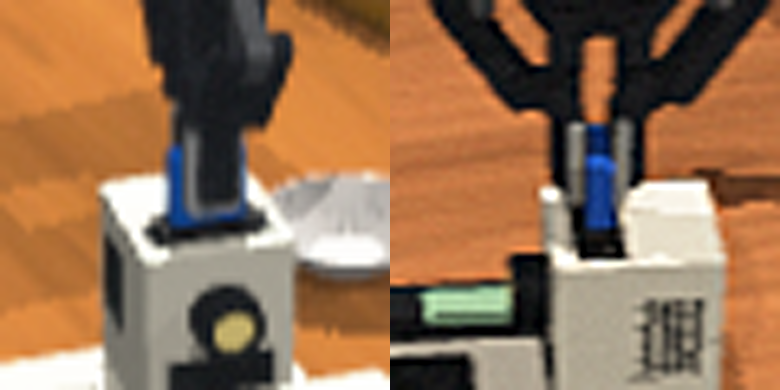

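The blade is well in the slot and the collar is just above the housing, seen at (205,225) on the left. I press down gently to find contact.

Request:
servo_tool(
  targets="0 0 0.003 0 0;0 0 0.006 0 0;0 0 0.006 0 0;0 0 0.006 0 0",
)

```text
clock: 8.73
tool_pos: [0.6063, 0.0598, 0.1334]
tcp_rot: [0.001, 0.094, 0.996, 0.0]
ft_force: [1.3, -0.5, 2.0]
opening: 0.0092
grip_force: 40.0
```

Request:
servo_tool(
  targets="0 0 0.002 0 0;0 0 0.003 0 0;0 0 0.003 0 0;0 0 0.003 0 0",
)

```text
clock: 9.07
tool_pos: [0.6064, 0.0598, 0.1333]
tcp_rot: [0.001, 0.094, 0.996, 0.0]
ft_force: [-3.7, 0.1, 9.8]
opening: 0.0089
grip_force: 41.2
```

Contact comes at the predicted height with about 10 N, so the slide is seated. I release it and retreat straight up.

Request:
servo_tool(
  targets="0 0 -0.001 0 0.4;0 0 -0.001 0 0.4;0 0 -0.001 0 0.4;0 0 -0.001 0 0.4;0 0 -0.001 0 0.4",
)

```text
clock: 9.48
tool_pos: [0.6058, 0.0598, 0.1314]
tcp_rot: [-0.0, 0.094, 0.996, -0.0]
ft_force: [-0.6, -0.7, -0.1]
opening: 0.034
grip_force: 0.0
```

Request:
servo_tool(
  targets="0 0 -0.04 0 0.4;0 0 -0.1 0 0.4;0 0 -0.18 0 0.4;0 0 -0.2 0 0.4;0 0 -0.2 0 0.4",
)

```text
clock: 9.9
tool_pos: [0.6075, 0.0599, 0.2369]
tcp_rot: [0.004, 0.094, 0.996, 0.001]
ft_force: [0.4, -0.7, 0.8]
opening: 0.0338
grip_force: 0.0
```

Run:
```python
from h import *
s=sensors.observe();print(s["clock"],s["opening"],s["ft_force"])
b=cams.get_image("side"); a=cams.get_image("scene"); w=cams.get_image("wrist")
import pickle; pickle.dump((w,b,a),open("h3.pkl","wb"))
B=((105,100,40),(128,255,255))
V=[(p,f,hsvmask(p,*B,proj(p,[.6055,.06,.127],f)[0],r)) for p,f,r in ((a,0,22),(b,0,22),(w,1,50))]
for zb in (.112,.114,.116): print(zb,np.round(fitbox(V,(.6055,.06,-10.7),(.03,.01),zb,zb+.03),4))
print("stopper tri")
O=((5,190,150),(17,255,255))
print(cams.pinpoint(a,"amber_cell")[:1],cams.pinpoint(b,"amber_cell")[:1])
go(.52,-.317,.22,-70)
A=w["image"]; q=proj(w,[.605,.06,.11],True)[0].astype(int); print(q)
l,t=max(q[0]-80,0),max(q[1]-70,0)
cv2.imwrite("pics/h3.png",cv2.resize(A[t:t+150,l:l+190],None,fx=4,fy=4,interpolation=cv2.INTER_CUBIC)[:,:,::-1])
```

```text
9.9 0.033834415918687265 [ 0.36782204 -0.70302581  0.82281075]
0.112 [  0.6064   0.0602 -10.5594   0.1791]
0.114 [  0.6069   0.0599 -10.8501   0.2022]
0.116 [  0.6068   0.0598 -12.3884   0.2474]
stopper tri
[{'xy': [117.2, 212.8], 'confidence': 0.61}] [{'xy': [308.6, 328.4], 'confidence': 0.83}]
yaw now 79.26 pos [0.6054 0.0598 0.2296] tilt [-0.0035 -0.    ]  shift 0.0273 -0.7722 0.0199 turn 1.2438 (rows 20.8)
[254 187]
```

View pics/h3.png

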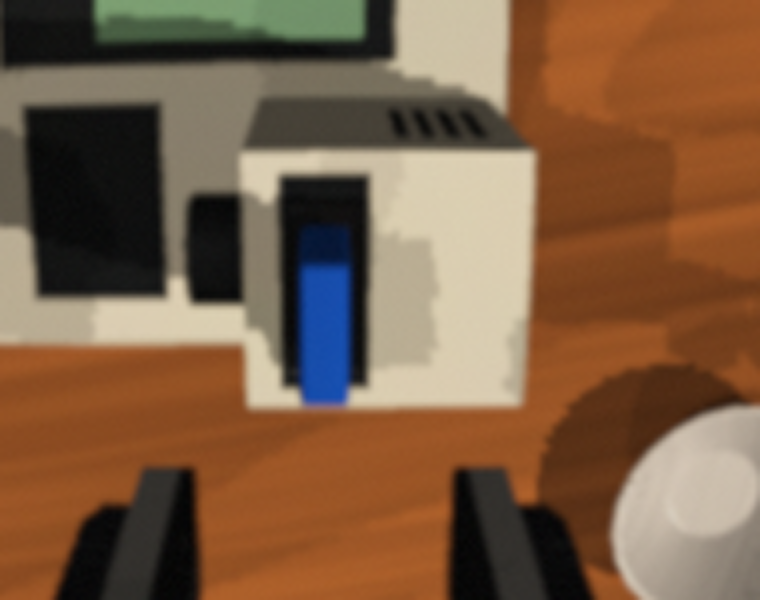

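The slide is seated: the collar is flat inside the slot frame at (325,280) in the crop and nothing has tilted. On to the amber cell.

Request:
servo_tool(
  targets="0.02 -0.4 0.02 0.295 0.6;0.02 -0.4 0.02 0.295 0.6;0.02 -0.4 0.02 0.295 0.6;0.02 -0.4 0.02 0.295 0.6;0.02 -0.4 0.02 0.295 0.6",
)

```text
clock: 10.57
tool_pos: [0.5574, -0.1371, 0.2201]
tcp_rot: [-0.001, 0.395, 0.919, -0.0]
ft_force: [1.2, -0.0, 0.0]
opening: 0.0515
grip_force: 0.0
```

Request:
servo_tool(
  targets="0 0 0 0.295 0.6;0 0 0 0.295 0.6;0 0 0 0.295 0.6;0 0 0 0.295 0.6;0 0 0 0.295 0.6",
)

```text
clock: 10.98
tool_pos: [0.5584, -0.1349, 0.2202]
tcp_rot: [-0.001, 0.655, 0.755, -0.0]
ft_force: [0.9, 0.4, 0.5]
opening: 0.0511
grip_force: 0.0
```

Run:
```python
from h import *
print(sensors.observe()["clock"]); go(.49,-.31,.22,-71)
```

```text
10.9833
yaw now 8.09 pos [ 0.5584 -0.1349  0.2202] tilt [-0.0024  0.0009]  shift -0.3275 -0.1847 0.0005 turn 0.6591 (rows 11.0)
```

Request:
servo_tool(
  targets="-0.32 -0.18 0 0.295 0.6;-0.32 -0.18 0 0.295 0.6;-0.32 -0.18 0 0.295 0.6;-0.32 -0.18 0 0.295 0.6;-0.32 -0.18 0 0.295 0.6",
)

```text
clock: 11.4
tool_pos: [0.4908, -0.3101, 0.2201]
tcp_rot: [-0.001, 0.855, 0.519, -0.001]
ft_force: [-0.5, 0.0, 0.1]
opening: 0.0511
grip_force: 0.0
```

Request:
servo_tool(
  targets="0 0 0 0.295 0.6;0 0 0 0.295 0.6;0 0 0 0.295 0.6;0 0 0 0.295 0.6;0 0 0 0.295 0.6",
)

```text
clock: 11.82
tool_pos: [0.493, -0.3062, 0.2202]
tcp_rot: [-0.001, 0.972, 0.236, -0.001]
ft_force: [-0.6, 0.5, -0.2]
opening: 0.0513
grip_force: 0.0
```

Request:
servo_tool(
  targets="0 0 0 0.06 0.6;0 0 0 0.06 0.6;0 0 0 0.06 0.6",
)

```text
clock: 12.07
tool_pos: [0.4931, -0.3062, 0.2207]
tcp_rot: [-0.001, 0.984, 0.179, -0.001]
ft_force: [-0.1, -0.0, 0.9]
opening: 0.0514
grip_force: 0.0
```

Run:
```python
from h import *
print(sensors.observe()["clock"]); go(.524,-.317,.22,-71)
w=cams.get_image("wrist"); a=cams.get_image("scene"); b=cams.get_image("side")
import pickle; pickle.dump((w,b,a),open("c1.pkl","wb"))
for n in ("amber_cell","green_cell","cell_rack"):
    for p,nm in ((w,"w"),(a,"a"),(b,"b")):
        print(nm,n,[(np.round(q["box"]).tolist(),round(q["confidence"],2)) for q in cams.boxes_of(p,n)][:2])
print(proj(w,[[.524,-.317,.06],[.467,-.3365,.06]],True))
h=cv2.cvtColor(w["image"],cv2.COLOR_RGB2HSV)
c=proj(w,[.524,-.317,.06],True)[0].astype(int)
for c in (c,proj(w,[.467,-.3365,.06],True)[0].astype(int)):
  for y in range(c[1]-48,c[1]+49,8): print(y,[tuple(int(k) for k in h[y,x]) for x in range(c[0]-40,c[0]+41,10)] if 0<=y<384 else "")
```

```text
12.0667
yaw now -69.33 pos [ 0.4931 -0.3062  0.2207] tilt [-0.0015  0.0012]  shift 0.0501 0.0421 0.0012 turn 0.0139 (rows 0.8)
w amber_cell [([267.0, 133.0, 296.0, 167.0], 0.86)]
a amber_cell [([111.0, 192.0, 125.0, 210.0], 0.74)]
b amber_cell [([300.0, 300.0, 319.0, 328.0], 0.68), ([216.0, 173.0, 295.0, 265.0], 0.47)]
w green_cell [([260.0, 187.0, 291.0, 221.0], 0.65)]
a green_cell [([99.0, 182.0, 113.0, 202.0], 0.6)]
b green_cell [([303.0, 301.0, 319.0, 328.0], 0.74), ([279.0, 316.0, 299.0, 347.0], 0.57)]
w cell_rack [([246.0, 117.0, 309.0, 228.0], 0.77)]
a cell_rack [([98.0, 190.0, 130.0, 225.0], 0.61)]
b cell_rack [([280.0, 311.0, 296.0, 348.0], 0.74), ([265.0, 310.0, 333.0, 362.0], 0.58)]
[[276.82320829 150.86721957]
 [273.81811845 207.73503285]]
102 [(12, 191, 156), (12, 195, 153), (12, 195, 149), (12, 195, 154), (12, 195, 156), (12, 194, 154), (12, 196, 151), (12, 192, 155), (12, 195, 156)]
110 [(12, 193, 145), (12, 194, 151), (12, 195, 145), (12, 194, 154), (12, 196, 148), (12, 195, 152), (12, 197, 157), (12, 194, 155), (12, 193, 152)]
118 [(12, 194, 151), (12, 194, 146), (13
[... 2783 characters left out ...]
 137), (12, 189, 136), (13, 167, 119), (16, 163, 138), (17, 90, 142), (13, 178, 90), (12, 196, 86), (12, 197, 144)]
231 [(12, 198, 130), (12, 195, 140), (12, 193, 139), (12, 194, 143), (12, 192, 150), (12, 195, 140), (11, 192, 81), (12, 197, 79), (12, 195, 132)]
239 [(12, 192, 146), (12, 195, 156), (12, 194, 139), (12, 193, 148), (12, 195, 141), (12, 194, 133), (12, 194, 146), (11, 185, 84), (23, 31, 99)]
247 [(12, 193, 136), (12, 196, 142), (12, 193, 144), (12, 192, 154), (12, 193, 147), (12, 196, 143), (12, 194, 146), (11, 173, 50), (25, 30, 93)]
255 [(12, 193, 140), (12, 196, 130), (12, 193, 148), (12, 193, 144), (12, 196, 142), (12, 194, 147), (12, 194, 154), (13, 143, 25), (10, 29, 26)]
```

```bash
cat > cell.py <<'E'
from h import *
def masks(w,c,r):
    h=cv2.cvtColor(w["image"],cv2.COLOR_RGB2HSV); H,S,V=[h[...,i].astype(int) for i in range(3)]
    k=np.zeros(H.shape,np.uint8); cv2.circle(k,tuple(int(v) for v in c),r,1,-1); k=k>0
    cell=((S>215)|((S<140)&(V>85)))&k
    cell=cv2.morphologyEx(cell.astype(np.uint8),cv2.MORPH_CLOSE,np.ones((5,5)))
    n,l,st,_=cv2.connectedComponentsWithStats(cell); 
    return l==(1+np.argmax(st[1:,4]))
def rack(w,cells):
    h=cv2.cvtColor(w["image"],cv2.COLOR_RGB2HSV); m=cv2.inRange(h,np.array((14,140,60)),np.array((18,178,255)))
    for c in cells: m|=c.astype(np.uint8)*255
    m=cv2.morphologyEx(m,cv2.MORPH_CLOSE,np.ones((5,5))); n,l,st,_=cv2.connectedComponentsWithStats(m)
    return l==(1+np.argmax(st[1:,4]))
E
python3 - <<'E'
from cell import *
import pickle; w,b,a=pickle.load(open("c1.pkl","rb"))
m=masks(w,(281,150),26); y,x=np.nonzero(m); print("amber",m.sum(),x.min(),y.min(),x.max(),y.max())
print(np.round(fitbox([(w,1,m)],(.524,-.317,19),(.025,.025),.005,.057),4))
g=masks(w,(276,204),26); y,x=np.nonzero(g); print("green",g.sum(),x.min(),y.min(),x.max(),y.max())
print(np.round(fitbox([(w,1,g)],(.467,-.3365,19),(.025,.025),.005,.057),4))
r=rack(w,[m,g]); y,x=np.nonzero(r); print("rack",r.sum(),x.min(),y.min(),x.max(),y.max())
print(np.round(fitbox([(w,1,r)],(.495,-.327,19),(.124,.056),0,.018),4))
am=lambda p,c:(lambda h:None)
# stopper/cell triangulation from scene/side boxes
E
```

```text
amber 882 266 136 297 170
[ 0.521  -0.3247 13.8129  0.0987]
green 239 261 186 274 222
[ 0.4589 -0.3302 23.3956  0.7185]
rack 4395 247 117 306 224
[ 0.4919 -0.3319 14.8795  0.1617]
```

```bash
python3 -c "
from h import *
go(.521,-.3245,.13,-75)"
```

```text
yaw now -69.52 pos [ 0.4934 -0.3063  0.2218] tilt [0.0001 0.0001]  shift 0.0390 0.0534 0.1837 turn 0.0456 (rows 2.3)
```

Request:
servo_tool(
  targets="0.039 0.053 0.06 0.046 0.6;0.039 0.053 0.13 0.046 0.6;0.039 0.053 0.183 0.046 0.6;0.039 0.053 0.183 0.046 0.6;0.039 0.053 0.183 0.046 0.6",
)

```text
clock: 13.08
tool_pos: [0.5203, -0.3239, 0.1293]
tcp_rot: [-0.001, 0.992, 0.13, -0.001]
ft_force: [-0.2, 0.9, 0.8]
opening: 0.0512
grip_force: 0.0
```

Run:
```python
from cell import *
print(sensors.observe()["clock"],sensors.observe()["opening"])
w=cams.get_image("wrist")
import pickle; pickle.dump(w,open("c2.pkl","wb"))
ca,cg=proj(w,[[.521,-.3245,.04],[.463,-.34,.04]],True); print(ca,cg)
m=masks(w,ca,46); y,x=np.nonzero(m); print("amber",m.sum(),x.min(),y.min(),x.max(),y.max())
f=fitbox([(w,1,m)],(.521,-.3245,15),(.025,.025),.005,.057); print(np.round(f,4))
g=masks(w,cg,46)
r=rack(w,[m]); y,x=np.nonzero(r); print("rack",r.sum(),x.min(),y.min(),x.max(),y.max())
print(np.round(fitbox([(w,1,r)],(.492,-.332,15),(.124,.056),0,.018),4))
for bx in cams.boxes_of(w,"amber_cell")[:1]: print(bx)
go(.521,-.3245,.036,-75)
S=cv2.cvtColor(w["image"],cv2.COLOR_RGB2HSV)
# amber strip (top face + pane): orientation of its edges
am=((S[...,1]>215)&m).astype(np.uint8); c,_=cv2.findContours(am,cv2.RETR_EXTERNAL,cv2.CHAIN_APPROX_NONE); print(cv2.minAreaRect(max(c,key=len)))
sub=r[max(ca[1]-120,0).astype(int):int(ca[1])+121:6,int(ca[0])-90:int(ca[0])+91:5]; print("\n".join("".join(".#"[int(v)] for v in row) for row in sub))
print(); sub=m[int(ca[1])-50:int(ca[1])+51:4,int(ca[0])-50:int(ca[0])+51:3]; print("\n".join("".join(".#"[int(v)] for v in row) for row in sub))
```

```text
13.0833 0.051229357411216404
[256.53591603 198.68917152] [256.39921095 264.25556743]
amber 1734 238 174 274 224
[ 0.5203 -0.3243 15.3949  0.1186]
rack 6983 222 149 290 279
[ 0.4921 -0.3316 14.7936  0.186 ]
yaw now -75.05 pos [ 0.5218 -0.3249  0.1332] tilt [ 0.0033 -0.0022]  shift -0.0019 -0.0018 0.1944 turn -0.0005 (rows 2.3)
((256.0, 198.5), (47.0, 22.0), 90.0)
.....................................
.....................................
.....................................
.....................................
.....................................
.....................................
.....................................
.....................................
.....................................
.....................................
.....................................
.....................................
............#############............
............#############............
............#############............
............#############............
............#############............
............#############............
............#############............
............#
[... 1033 characters left out ...]

..................................
............###########...........
...........############...........
...........############...........
...........############...........
...........############...........
...........############...........
...........############...........
...........############...........
...........############...........
...........############...........
...........############...........
...........############...........
..................................
..................................
..................................
..................................
..................................
..................................
..................................
```

Request:
servo_tool(
  targets="-0.002 -0.002 0.07 0 0.6;-0.002 -0.002 0.14 0 0.6;-0.002 -0.002 0.18 0 0.6;-0.002 -0.002 0.19 0 0.6;-0.002 -0.002 0.19 0 0.6",
)

```text
clock: 13.6
tool_pos: [0.52, -0.3238, 0.0362]
tcp_rot: [0.0, 0.992, 0.13, 0.0]
ft_force: [-0.2, 0.7, -0.3]
opening: 0.0516
grip_force: 0.0
```

Request:
servo_tool(
  targets="0 0 0 0 0.6;0 0 0 0 0.6;0 0 0 0 0.2;0 0 0 0 0.2;0 0 0 0 0.2",
  grip_force=40,
)

```text
clock: 14.02
tool_pos: [0.5204, -0.3241, 0.037]
tcp_rot: [0.001, 0.992, 0.13, 0.001]
ft_force: [-0.2, 0.1, 5.8]
opening: 0.0246
grip_force: 39.8
```

Request:
servo_tool(
  targets="0 0 0 0 0.2;0 0 0 0 0.2;0 0 0 0 0.2",
)

```text
clock: 14.27
tool_pos: [0.5204, -0.3241, 0.037]
tcp_rot: [0.001, 0.992, 0.13, 0.001]
ft_force: [-0.6, -0.3, 6.3]
opening: 0.0246
grip_force: 39.7
```

Request:
servo_tool(
  targets="0 0 -0.02 0 0.2;0 0 -0.06 0 0.2;0 0 -0.14 0 0.2;0 0 -0.22 0 0.2;0 0 -0.3 0 0.2",
  grip_force=50,
)

```text
clock: 14.68
tool_pos: [0.5192, -0.3232, 0.1872]
tcp_rot: [-0.0, 0.992, 0.13, -0.0]
ft_force: [1.0, 0.4, 0.2]
opening: 0.0247
grip_force: 51.3
```

Request:
servo_tool(
  targets="0 0 -0.06 0 0.2;0 0 -0.08 0 0.2;0 0 -0.08 0 0.2",
)

```text
clock: 14.93
tool_pos: [0.5206, -0.3242, 0.2294]
tcp_rot: [0.002, 0.992, 0.13, 0.002]
ft_force: [-0.1, 0.4, -0.3]
opening: 0.0243
grip_force: 51.3
```

Run:
```python
from h import *
s=sensors.observe();print(s["clock"],s["opening"],s["grip_force"],s["ft_force"])
# beam point
for my in (.0656,.0660):
    ux=np.array([.9825,-.1865]);uy=np.array([.1865,.9825]); print(np.array([.606,.0600])-my*uy)
go(.5938,-.0046,.22,-10.75)
```

```text
14.9333 0.02433435792600301 51.29837930202484 [-0.11054425  0.37874784 -0.32428919]
[ 0.5937656 -0.004452 ]
[ 0.593691 -0.004845]
yaw now -75.06 pos [ 0.5206 -0.3242  0.2294] tilt [ 0.0055 -0.0037]  shift 0.3063 -0.5799 0.0172 turn -0.5359 (rows 9.0)
```

Request:
servo_tool(
  targets="0.06 -0.116 0 -0.107 0.2;0.122 -0.232 0 -0.16 0.2;0.184 -0.348 0 -0.22 0.2;0.184 -0.348 0 -0.28 0.2;0.184 -0.348 0 -0.28 0.2",
)

```text
clock: 15.35
tool_pos: [0.5632, -0.1284, 0.2223]
tcp_rot: [-0.002, 0.91, 0.415, -0.002]
ft_force: [0.2, -0.5, -0.3]
opening: 0.0242
grip_force: 51.3
```

Run:
```python
from h import *
s=sensors.observe();print(s["clock"],s["opening"],s["grip_force"],s["ft_force"])
go(.5938,-.0046,.22,-10.75)
```

```text
15.35 0.02419827037876112 51.25978767871857 [ 0.15861263 -0.50537918 -0.34122899]
yaw now -41.01 pos [ 0.5632 -0.1284  0.2223] tilt [-0.0044  0.0022]  shift 0.2270 -0.1162 0.0048 turn -0.2522 (rows 4.2)
```

Request:
servo_tool(
  targets="0.07 -0.04 0 -0.055 0.2;0.14 -0.075 0 -0.11 0.2;0.19 -0.1 0 -0.165 0.2;0.225 -0.116 0 -0.22 0.2;0.225 -0.116 0 -0.25 0.2",
)

```text
clock: 15.77
tool_pos: [0.5944, -0.0051, 0.2219]
tcp_rot: [-0.002, 0.771, 0.637, -0.001]
ft_force: [-0.2, 0.1, -1.3]
opening: 0.0245
grip_force: 51.3
```

Request:
servo_tool(
  targets="0 0 0 0 0.2;0 0 0 0 0.2;0 0 0 0 0.2;0 0 0 0 0.2",
)

```text
clock: 16.1
tool_pos: [0.5945, -0.0098, 0.2245]
tcp_rot: [-0.0, 0.775, 0.632, -0.0]
ft_force: [0.2, -0.1, -0.7]
opening: 0.0244
grip_force: 51.3
```

Run:
```python
from cell import *
s=sensors.observe();print(s["clock"],s["opening"],s["grip_force"],s["ft_force"])
go(.5938,-.0046,.09,-10.75)
w=cams.get_image("wrist");b=cams.get_image("side");a=cams.get_image("scene")
import pickle; pickle.dump((w,b,a),open("m1.pkl","wb"))
go(.5938,-.0046,.09,-10.75)
for n in("filter_slot","beam","amber_cell_window","amber_cell"):
  for nm,p in (("w",w),("a",a),("b",b)): print(nm,n,[(np.round(q["xy"],1).tolist(),round(q["confidence"],2)) for q in cams.pinpoint(p,n)][:2])
ux=np.array([.9825,-.1865,0]);uy=np.array([.1865,.9825,0]);O=np.array([.5938,-.0046,0])
M=lambda x,y,z:O+x*ux+y*uy+np.array([0,0,z])
# predicted wrist pixels of head corners vs image edges: cream mask corner refinement
P=[M(sx*.03,y,.108) for y in (.048,.112,-.048,-.104) for sx in(-1,1)]; pw=proj(w,P,True); print(np.round(pw,1).tolist())
B=((105,100,40),(128,255,255)); m=hsvmask(w,*B,proj(w,M(0,.066,.127),True)[0],40); print("blue",m.sum(),np.round(fitbox([(w,1,m)],(.606,.06,-10.7),(.03,.01),.112,.142),4))
```

```text
16.1 0.024361855945413617 51.25827491283417 [ 0.24145572 -0.13578688 -0.69277102]
yaw now -11.61 pos [ 0.5945 -0.0098  0.2245] tilt [-0.0012  0.0001]  shift 0.0100 -0.0030 0.2691 turn -0.0071 (rows 3.2)
yaw now -11.55 pos [ 0.5947 -0.0096  0.2253] tilt [-0.      0.0001]  shift 0.0094 -0.0037 0.2705 turn -0.0067 (rows 3.2)
w filter_slot [([253.1, 104.4], 0.77)]
a filter_slot [([267.9, 175.6], 0.67)]
b filter_slot [([249.4, 179.9], 0.77), ([261.4, 201.7], 0.54)]
w beam [([252.4, 179.1], 0.87)]
a beam [([243.1, 188.5], 0.97)]
b beam [([261.3, 199.7], 0.75)]
w amber_cell_window [([254.6, 245.2], 0.81)]
a amber_cell_window [([239.7, 138.8], 0.44)]
b amber_cell_window [([263.5, 152.8], 0.84)]
w amber_cell [([252.5, 228.7], 0.59)]
a amber_cell [([107.6, 200.8], 0.55), ([241.2, 147.7], 0.53)]
b amber_cell [([259.6, 164.5], 0.71)]
[[216.8, 129.5], [289.3, 128.3], [214.6, 52.8], [288.9, 51.4], [222.3, 234.6], [287.3, 233.7], [225.8, 283.7], [285.4, 282.9]]
blue 669 [  0.6059   0.0605 -11.2244   0.0569]
```

Run:
```python
from cell import *
import pickle; w,b,a=pickle.load(open("m1.pkl","rb"))
th=np.radians(-10.8); ux=np.array([np.cos(th),np.sin(th),0]);uy=np.array([-ux[1],ux[0],0]);O=np.array([.5938,-.0046,0])
M=lambda x,y,z:O+x*ux+y*uy+np.array([0,0,z])
V=cv2.cvtColor(w["image"],cv2.COLOR_RGB2HSV).astype(np.float32); L=V[...,2]-V[...,1]
def prof(f,ts,n):
    P=proj(w,[f(t) for t in ts],True).astype(np.float32); v=cv2.remap(L,P[:,:1],P[:,1:],cv2.INTER_LINEAR).ravel()
    v=cv2.GaussianBlur(v[None],(9,1),2)[0]; g=np.gradient(v); k=np.argsort(-abs(g)); out=[]
    for i in k:
        if all(abs(i-j)>10 for j in out): out.append(i)
        if len(out)==3: break
    print(n,[(round(ts[i]*1000,1),round(float(g[i]),1)) for i in out])
for x in (-.027,.0265): prof(lambda t:M(x,t,.108),np.arange(.095,.128,.0003),"lamp +y edge x%g"%x); prof(lambda t:M(x,t,.108),np.arange(.036,.062,.0003),"lamp -y edge x%g"%x)
for y in (.085,.1,.105): prof(lambda t:M(t,y,.108),np.arange(-.045,-.018,.0003),"lamp -x y%g"%y); prof(lambda t:M(t,y,.108),np.arange(.018,.045,.0003),"lamp +x y%g"%y)
for y in (-.06,-.09): prof(lambda t:M(t,y,.108),np.arange(-.045,-.018,.0003),"det -x y%g"%y); prof(lambda t:M(t,y,.108),np.arange(.018,.045,.0003),"det +x y%g"%y)
for x in (-.025,.025): prof(lambda t:M(x,t,.108),np.arange(-.12,-.092,.0003),"det -y x%g"%x); prof(lambda t:M(x,t,.108),np.arange(-.06,-.036,.0003),"det +y x%g"%x)
print("beam proj",[np.round(proj(p,M(0,0,.08),f)[0],1) for p,f in((w,1),(a,0),(b,0))])
X,e=tri([ray(w,(252.4,179.1),True),ray(a,(242.5,187)),ray(b,(261.3,200.8))]); print("net beam",X,e)
# cell in hand: tool-frame prediction vs image
h=V; k=np.zeros((384,512),bool)
s=sensors.observe()["tool_pos"]
c=proj(w,[s[0],s[1],s[2]-.005],True)[0]; print("cell px",c)
am=((V[...,1]>215)&(V[...,0]>9)&(V[...,0]<17)&(V[...,2]>70)); am[:, :int(c[0])-40]=0; am[:,int(c[0])+40:]=0; am[:int(c[1])-60]=0; am[int(c[1])+70:]=0
n,l,st,_=cv2.connectedComponentsWithStats(am.astype(np.uint8)); i=1+np.argmax(st[1:,4]); print(st[i])
print("expected pane+top corners",np.round(proj(w,[[*(s[:2]+.0125*(sx*ux+sy*uy)[:2]),s[2]+z] for sx in(-1,1) for sy,z in((1,-.032),(1,.02),(-1,.02))],True),1).tolist())
```

```text
lamp +y edge x-0.027 [(np.float64(112.1), -24.3), (np.float64(115.7), 4.4), (np.float64(98.3), -0.8)]
lamp -y edge x-0.027 [(np.float64(47.4), 9.7), (np.float64(55.2), -0.8), (np.float64(36.9), -0.6)]
lamp +y edge x0.0265 [(np.float64(112.4), -26.1), (np.float64(122.9), 0.5), (np.float64(117.2), 0.5)]
lamp -y edge x0.0265 [(np.float64(48.0), -4.8), (np.float64(56.4), -0.4), (np.float64(60.3), 0.3)]
lamp -x y0.085 [(np.float64(-22.8), -4.2), (np.float64(-31.2), 2.4), (np.float64(-34.5), -0.3)]
lamp +x y0.085 [(np.float64(33.6), -24.1), (np.float64(42.0), -1.0), (np.float64(36.9), 0.6)]
lamp -x y0.1 [(np.float64(-29.4), -3.3), (np.float64(-32.7), 0.8), (np.float64(-24.9), 0.4)]
lamp +x y0.1 [(np.float64(33.6), -21.3), (np.float64(38.1), -0.9), (np.float64(41.4), -0.6)]
lamp -x y0.105 [(np.float64(-30.9), -2.6), (np.float64(-42.9), -0.2), (np.float64(-24.0), 0.2)]
lamp +x y0.105 [(np.float64(33.3), -23.6), (np.float64(38.7), 2.1), (np.float64(43.8), 1.1)]
det -x y-0.06 [(np.float64(-19.5), -21.7), (np.float64(-25.5), 9.3), (np.float64(-37.2), 8.1)]
det +x y-0.06 [(np.float64(19.2), 20.0
[... 349 characters left out ...]
t +y x-0.025 [(np.float64(-46.2), 4.0), (np.float64(-54.9), -3.7), (np.float64(-58.8), -1.5)]
det -y x0.025 [(np.float64(-100.2), 1.8), (np.float64(-104.4), -1.4), (np.float64(-96.9), 1.4)]
det +y x0.025 [(np.float64(-47.1), 3.9), (np.float64(-56.7), -2.1), (np.float64(-50.4), 1.5)]
beam proj [array([254. , 175.7]), array([241.7, 185.7]), array([260.9, 203.7])]
net beam [ 0.5954861  -0.00410159  0.08302738] [np.float64(0.004439500719703137), np.float64(0.005093446777629705), np.float64(0.0037967013638864145)]
cell px [256.83124359 255.72111599]
[ 234  212   42   92 3466]
expected pane+top corners [[234.8, 213.6], [227.3, 260.7], [230.5, 305.5], [277.8, 213.1], [286.4, 259.9], [284.3, 304.8]]
```

Request:
servo_tool(
  targets="0.0095 -0.003 0 -0.007 0.2;0.0095 -0.003 0.04 -0.007 0.2;0.0095 -0.003 0.08 -0.007 0.2;0.0095 -0.003 0.12 -0.007 0.2;0.0095 -0.003 0.14 -0.007 0.2",
)

```text
clock: 17.27
tool_pos: [0.5932, -0.0036, 0.1525]
tcp_rot: [-0.001, 0.769, 0.639, -0.001]
ft_force: [-0.1, 0.2, 0.0]
opening: 0.0241
grip_force: 51.3
```

Request:
servo_tool(
  targets="0 0 0 0 0.2;0 0 0 0 0.2;0 0 0 0 0.2",
)

```text
clock: 17.52
tool_pos: [0.5949, -0.0041, 0.157]
tcp_rot: [0.001, 0.769, 0.639, 0.001]
ft_force: [0.7, 0.4, -0.1]
opening: 0.0246
grip_force: 51.3
```

```bash
python3 -c "
from h import *
go(.594,-.0046,.09,-10.8);print(sensors.observe()['ft_force'])"
```

```text
yaw now -10.60 pos [ 0.5949 -0.0041  0.157 ] tilt [ 0.0025 -0.    ]  shift -0.0015 -0.0020 0.1340 turn 0.0016 (rows 1.6)
[ 0.71269924  0.3587416  -0.0898676 ]
```

Request:
servo_tool(
  targets="-0.001 -0.0015 0.04 0.0015 0.2;-0.001 -0.0015 0.08 0.0015 0.2;-0.001 -0.0015 0.11 0.0015 0.2;-0.001 -0.0015 0.134 0.0015 0.2;-0.001 -0.0015 0.134 0.0015 0.2",
)

```text
clock: 17.93
tool_pos: [0.5927, -0.0044, 0.0866]
tcp_rot: [-0.001, 0.77, 0.637, -0.001]
ft_force: [0.0, -0.8, -0.8]
opening: 0.0247
grip_force: 51.3
```

Request:
servo_tool(
  targets="0 0 0 0 0.2;0 0 0 0 0.2;0 0 0 0 0.2;0 0 0 0 0.2;0 0 0 0 0.2",
)

```text
clock: 18.35
tool_pos: [0.5938, -0.0045, 0.0892]
tcp_rot: [0.0, 0.77, 0.637, 0.001]
ft_force: [0.7, 0.5, -0.5]
opening: 0.0242
grip_force: 51.3
```

Run:
```python
from cell import *
s=sensors.observe(); print(s["ft_force"],s["opening"],s["grip_force"])
go(.594,-.0046,.09,-10.8)
w=cams.get_image("wrist");b=cams.get_image("side");a=cams.get_image("scene")
import pickle; pickle.dump((w,b,a),open("m2.pkl","wb"))
go(.594,-.0046,.09,-10.8)
for n in("amber_cell_window","beam"):
  for nm,p in (("w",w),("a",a),("b",b)): print(nm,n,[(np.round(q["xy"],1).tolist(),round(q["confidence"],2)) for q in cams.pinpoint(p,n)][:2])
th=np.radians(-10.8); ux=np.array([np.cos(th),np.sin(th),0]);uy=np.array([-ux[1],ux[0],0]);O=np.array([.5939,-.0046,0])
M=lambda x,y,z:O+x*ux+y*uy+np.array([0,0,z])
S=s["tool_pos"]
for nm,p in (("a",a),("b",b)):
    V=cv2.cvtColor(p["image"],cv2.COLOR_RGB2HSV).astype(int); c=proj(p,M(0,0,.09))[0]
    k=np.zeros((384,512),np.uint8); cv2.circle(k,tuple(int(v) for v in c),22,1,-1)
    am=((V[...,1]>190)&(V[...,0]>8)&(V[...,0]<18)&(V[...,2]>60)&(k>0)).astype(np.uint8)
    n,l,st,ce=cv2.connectedComponentsWithStats(am); i=1+np.argmax(st[1:,4]) if n>1 else 0
    e=proj(p,[M(sx*.0125,sy*.0125,z) for sx in(-1,1) for sy in(-1,1) for z in(.058,.11)])
    print(nm,"amber",st[i],ce[i],"expected box",np.round(np.r_[e.min(0),e.max(0)],1),"lamp barrel inner",np.round(proj(p,M(0,.033,.08))[0],1))
```

```text
[ 0.73813867  0.46510741 -0.53420067] 0.024238039199431745 51.270586252212524
yaw now -10.80 pos [ 0.5938 -0.0045  0.0892] tilt [ 0.0014 -0.    ]  shift -0.0002 0.0004 -0.0016 turn 0.0000 (rows 0.0)
yaw now -10.80 pos [ 0.5935 -0.0045  0.0886] tilt [0.0004 0.    ]  shift -0.0001 0.0010 -0.0028 turn 0.0000 (rows 0.0)
w amber_cell_window [([253.4, 251.4], 0.64)]
a amber_cell_window [([243.4, 188.5], 0.48)]
b amber_cell_window [([259.1, 199.9], 0.47)]
w beam []
a beam [([241.2, 183.7], 0.78), ([331.8, 162.2], 0.27)]
b beam [([263.6, 198.6], 0.61)]
a amber [224 181   1   1   1] [224. 181.] expected box [236.3 172.9 247.  195.9] lamp barrel inner [254.7 185.2]
b amber [260 195   7  11  66] [262.96969697 200.07575758] expected box [254.4 189.8 267.7 214.8] lamp barrel inner [256.8 196.9]
```

Run:
```python
from cell import *
import pickle; w,b,a=pickle.load(open("m2.pkl","rb"))
th=np.radians(-10.8); ux=np.array([np.cos(th),np.sin(th),0]);uy=np.array([-ux[1],ux[0],0]);O=np.array([.5938,-.0046,0])
M=lambda x,y,z:O+x*ux+y*uy+np.array([0,0,z])
g=cv2.cvtColor(w["image"],cv2.COLOR_RGB2LAB).astype(np.float32)
for y in (.052,.058,.09,.1,.108):
    ts=np.arange(-.042,.0421,.002); P=proj(w,[M(t,y,.108) for t in ts],True).astype(np.float32)
    print(y,np.round(P[0]),[int(v) for v in cv2.remap(g[...,0],P[:,:1],P[:,1:],cv2.INTER_LINEAR).ravel()])
B=((105,100,40),(128,255,255)); m=hsvmask(w,*B,proj(w,M(0,.066,.127),True)[0],60); print("blue",m.sum(),np.round(fitbox([(w,1,m)],(.606,.06,-10.7),(.03,.01),.112,.142),4))
```

```text
0.052 [151. 171.] [144, 146, 146, 145, 146, 110, 179, 180, 180, 179, 178, 155, 91, 92, 91, 92, 91, 91, 92, 92, 91, 92, 92, 91, 92, 92, 94, 171, 172, 172, 172, 179, 180, 180, 180, 181, 101, 105, 107, 101, 96, 97, 99]
0.058 [150. 156.] [144, 144, 152, 154, 155, 154, 214, 215, 142, 15, 16, 62, 68, 69, 69, 69, 70, 70, 69, 70, 71, 70, 71, 71, 72, 72, 72, 72, 73, 74, 74, 70, 15, 78, 181, 181, 104, 105, 104, 98, 97, 96, 102]
0.09 [146.  74.] [196, 197, 197, 198, 198, 198, 181, 183, 183, 184, 184, 184, 184, 183, 183, 184, 184, 184, 185, 185, 185, 185, 185, 185, 185, 185, 186, 185, 185, 185, 185, 186, 185, 185, 185, 185, 81, 77, 80, 91, 86, 90, 90]
0.1 [146.  49.] [177, 177, 176, 177, 177, 177, 182, 183, 183, 183, 184, 185, 184, 185, 185, 185, 185, 186, 186, 186, 185, 186, 187, 187, 186, 186, 187, 187, 187, 187, 187, 187, 186, 187, 185, 185, 83, 85, 90, 104, 109, 108, 111]
0.108 [146.  29.] [98, 87, 85, 81, 85, 85, 183, 183, 184, 183, 184, 185, 184, 185, 186, 185, 186, 186, 187, 186, 186, 187, 187, 187, 188, 188, 188, 188, 188, 189, 188, 188, 187, 187, 186, 187, 84, 89, 87, 89, 89, 104, 108]
blue 5065 [  0.6057   0.0605 -11.02     0.045 ]
```

Request:
servo_tool(
  targets="0 0 -0.002 0 0.2;0 0 -0.002 0 0.2;0 0 -0.002 0 0.2;0 0 -0.002 0 0.2;0 0 -0.002 0 0.2",
)

```text
clock: 19.22
tool_pos: [0.5934, -0.0045, 0.0893]
tcp_rot: [-0.0, 0.77, 0.637, 0.0]
ft_force: [0.6, 0.1, -0.9]
opening: 0.0244
grip_force: 51.3
```

Request:
servo_tool(
  targets="0 -0.001 -0.001 0 0.2;0 -0.001 -0.001 0 0.2;0 -0.001 -0.001 0 0.2;0 -0.001 -0.001 0 0.2;0 -0.001 -0.001 0 0.2",
)

```text
clock: 19.63
tool_pos: [0.5929, -0.0044, 0.0898]
tcp_rot: [-0.0, 0.771, 0.637, 0.0]
ft_force: [-0.1, -0.4, -1.0]
opening: 0.0243
grip_force: 51.3
```

Request:
servo_tool(
  targets="0 0 0 0 0.2;0 0 0 0 0.2;0 0 0 0 0.2;0 0 0 0 0.2;0 0 0 0 0.2",
)

```text
clock: 20.05
tool_pos: [0.5929, -0.0044, 0.0898]
tcp_rot: [0.0, 0.771, 0.637, 0.0]
ft_force: [-0.1, 1.2, -0.8]
opening: 0.0243
grip_force: 51.3
```

```bash
python3 -c "
from h import *
go(.5934,-.0045,.09,-10.8);s=sensors.observe();print(s['grip_force'],s['opening'],abs(s['dq']).max());print(workorder.job_done())"
```

```text
yaw now -10.80 pos [ 0.5929 -0.0044  0.0898] tilt [0.0001 0.    ]  shift -0.0001 0.0010 -0.0003 turn 0.0000 (rows 0.0)
51.26828491687775 0.024348252972595796 0.0018921036715026577
the job is handed in; nothing more can be done
None
```

I handed the job in at about 20 s: the blue slide is seated in the lamp head and released, and the amber cell is held still by its frosted faces in the throat, its window within an estimated 1–2 mm of the beam centre; no verdict came back.

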